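# Send the tan heel down the chute

### The job

Take the tan shoe heel out of the rack and stand it on the bench, so that you can take it again by its two ends. Set it down gently inside the fences of the raised feed ledge, upright and with its flat face towards the chute, and let go of it. Then push it along and off the open end of the ledge so that it drops down the chute and comes to rest right way up in the catch tray, leaving the other heels and the tools where they are.

Things in the scene. Friction and masses are not known exactly. Their poses are not given: they have to be found in the camera images.
- tan_heel: The heel to send: rigid tan D-shaped shoe heel block on a black rubber layer, about 0.12 kg, 60 mm long, 50 wide, 40 high. Origin: centre of its underside; z up when upright. The flat face is at x = +30 mm, the back of the round end (radius 25 mm) at x = -30 mm, the flat flanks at y = -25 and +25 mm. In the rack the rails cover its ends up to its top: grip it there across the flanks.
- tan_flat_face (a point): Centre of the tan heel's flat face (20 mm above its underside).
- rack: Fixed plywood rack, 320 mm (x) by 82 mm (y). Origin: centre of its underside. Floor 6 mm thick; two rails along x, inner faces at y = -33 and +33 mm, tops 46 mm above the bench. Tan, black and red heels, in any order, stand in a row along x about 100 mm apart, flat faces towards the +y rail. There is clear bench between the rack and the chute unit.
- black_heel: Black heel of the same size and frame as the tan one; stays in the rack.
- red_heel: Dark red heel of the same size and frame as the tan one; stays in the rack.
- chute: Fixed unit: grey ledge, blue chute. Origin: on the bench under the middle of the ledge; +x is the way to push, from ledge to catch tray. Ledge top 120 mm above the bench, from x = -94 mm (closed back wall) to +80 mm (open end, yellow strip). Beyond the end a slippery steel run curves down from 112 mm high to the tray, between side walls up to 150 mm high; tray floor x = 210 to 310 mm, about 33 mm high.
- ledge (a point): Middle of the ledge's top (chute frame x = 0, y = 0, 120 mm high). It lies between two aluminium fences along x, inner faces at y = -30 and +30 mm; fences and back wall stand 40 mm above the ledge, flush with the top of a heel standing there, so a heel can be set down there only when held by its ends.
- ledge_end (a point): Middle of the ledge's open end, on its top edge (80 mm along the chute's +x from the ledge point).
- hammer: Loose hammer lying on the bench at the left, origin under its middle; to be left alone.
- awl: Loose awl with a red handle at the right, origin under its middle; to be left alone.
- tack_jar: Loose amber jar, 64 mm across, 90 mm high, on the bench beyond the dark cutting mat, origin under its middle; to be left alone.
- tan_center (a point): Middle of the tan heel's volume box: 20 mm above the centre of its underside.

How it is judged:
By the outcome, as a careful person would: the job done as asked, in the order asked, and still so for the second after the job is handed in, with the robot touching nothing.
It also fails if it takes over 67 s, if anything falls off the work surface, if the arm or the gripper's body presses on something with over 40 N, if the wrist force passes 120 N, or if a joint passes its speed limit or range.

### The arm

A 6-joint arm with a two-finger parallel gripper is mounted at the origin on the work surface. World frame = base frame: x ahead of the robot, y to its left, z up, the work surface at z = 0. Lengths are in mm, angles in rad, forces in N, time in s.
With the tool pointing down it reaches from about 250 to 775 mm from the base axis. Payload 8.9 kg.
Tool frame: the origin (TCP) lies midway between the tips of the shut fingers; the grasp point (between the pads) lies 19 mm behind it (env.grasp_offset is the distance from the TCP to the grasp point, in mm); z points along the fingers, y is the line along which they close (so a half turn about z gives the same grasp; the last joint's range is limited). The gripper opens to 85 mm and grips with 20 to 120 N. Pads are 22 mm wide; open, the fingers measure 114 mm over their backs; the gripper's body (76 mm by 85 mm) begins 54 mm behind the grasp point. The pads swing forward as they close: fully open they stand 13 mm farther back than shut.
Start: joints at [1.015, 0.291, -0.153, 1.127, 0, 1.431], TCP at [212.533, 480.056, 231.305] pointing down, gripper open.
Joint ranges: [-2.52, 2.52], [-0.91, 1.74], [-1.3, 1.37], [-1.96, 2.02], [-1.52, 1.47], [-3.14, 3.14]. Speed limits (rad/s): [2.22, 2.22, 2.79, 3.14, 3.14, 3.14].

### API

Orientations are given as a unit quaternion [x, y, z, w].
In Python, from station import read_state, eyes, env gives the robot as it stands.
- The arm moves only by the shell command python3 -m jog 'ROWS' [OPENING] [FORCE]. ROWS is JSON, a list of rows, each a list of 2 entries, a list of its own where there are three numbers: the shift along the tool's x, y, z as a fraction of full scale, then the turn, a rotation vector about the tool's x, y, z as a fraction of full scale. A call has 1 to 12 rows; each row shifts and turns the commanded pose from where the row before left it, along the tool's axes as they then stand; what a row does not reach is not made up. Full scale, the value 1, is 0.02 m for a shift and 8 degrees for a turn. A row lasts 1/10 s, in which the tool goes at most 50 mm and 8.59 degrees, less where a joint would pass 70% of its speed; a pose out of reach is approached as far as the arm can. A call with a number of a shift or a turn outside -1 to 1 is refused whole. A call with a gripper value outside its range is refused whole. OPENING is the opening, from 0 (shut) to 1 (fully open), set as the call begins (- or left out, the last holds). The fingers move at their own pace and stop on an object; FORCE is the grip in N (left out, the last holds). Time passes only in rows, so rows that do not move let the fingers close. It gives the time, the measured TCP pose, the force, the opening and the grip force at its end, in the units of the state.
- read_state(): the state, without advancing time (a new reading comes with each control period).
- eyes.capture(name): name is "scene" or "top"; returns the picture (480x640x3 uint8, red, green, blue); there is no depth.
- eyes.get_calibration(name): a dict with "mtx" (3x3 intrinsics, pixels), "extrinsics" (4x4, takes a point from world to camera coordinates). Camera axes: x right, y down, z forward; pixel columns grow to the right and rows downward; lengths in mm; the calibration is good to about 2 mm. A picture is of the moment at which its call begins. get_calibration takes no time and is no camera call.
- env.job_done(): hands the job in; it is judged then, once.
Trained networks look in the newest picture that a camera, given by its name, has taken for a name from the list of things; names that differ only in an ending like _2 or _b are one class to them, and where a whole thing is asked for, a point or a joint stands for the part that bears it (a point fixed in the world has none). Each returns a list of dicts, best first, with "p" (0 to 1); they miss things now and then, are a little off and sometimes report something else, mostly with a low value. They report only what shows in the picture. A call takes as long as a camera call.
- eyes.find_in(camera, thing): "bbox" ([centre column, centre row, width, height] in pixels, round what is visible of it).
- eyes.spot_point(camera, thing): "at" ([column, row] in pixels: a listed point, or the origin of a listed thing).
The state is a dict: "clock": time; "joint_positions": joint angles; "joint_vel": joint speeds; "joint_torque": joint torques, N m; "tcp_pos": TCP position; "tool_rot": TCP orientation; "wrist_force": force on the tool from outside, world axes, zero at the start; "wrist_torque": the same for the moment, N m; "gripper_width": finger opening in mm; "grasp_force": force on a finger pad.
Only numpy, scipy, OpenCV 4.12 (cv2) and the standard library are available. Lean on these libraries where they do the work, as an engineer would, in place of code of your own. Each camera call takes 0.05 s, during which the arm holds its last target. There are 200 camera calls.

## Working session

There is one attempt and no reset: what is moved stays moved. The work goes in short steps, Python scripts to look and compute and a shell command to move; the robot and the scene stay as the last step left them, time stands still between calls to the robot, and variables do not carry over. Pictures are saved under pics/ and viewed, at most 10 in all, crops included, and the job is handed in when it is done.

```bash
mkdir -p pics; cat > h.py <<'E'
import numpy as np, cv2
from station import read_state, eyes, env
def P(c):
    k=eyes.get_calibration(c); return np.array(k["mtx"])@np.array(k["extrinsics"])[:3]
def tri(a,b):
    A=[]
    for c,(u,v) in (("scene",a),("top",b)):
        p=P(c); A+=[u*p[2]-p[0],v*p[2]-p[1]]
    A=np.array(A); return np.linalg.lstsq(A[:,:3],-A[:,3],rcond=None)[0]
def onz(c,uv,z):
    p=P(c); u,v=uv; A=np.array([u*p[2]-p[0],v*p[2]-p[1]])
    return np.linalg.solve(A[:,:2],-A[:,3]-A[:,2]*z)
def proj(c,X):
    q=P(c)@np.append(X,1); return q[:2]/q[2]
def snap(c,n):
    im=eyes.capture(c); cv2.imwrite(f"pics/{n}.png",cv2.cvtColor(np.array(im),cv2.COLOR_RGB2BGR)); return im
E
python3 - <<'E'
from h import *
np.set_printoptions(precision=1,suppress=True)
a=snap("scene","s0");b=snap("top","t0")
cv2.imwrite("pics/both0.png",cv2.resize(np.hstack([cv2.imread("pics/s0.png"),cv2.imread("pics/t0.png")]),(800,300)))
for t in ["tan_heel","tan_center","tan_flat_face","rack","black_heel","red_heel","chute","ledge","ledge_end"]:
    r=[eyes.spot_point(c,t) for c in("scene","top")]
    print(t,[[(np.array(d["at"]).round(1).tolist(),round(d["p"],2)) for d in q[:2]] for q in r], tri(r[0][0]["at"],r[1][0]["at"]) if r[0] and r[1] else "")
s=read_state();print(s["clock"],s["tcp_pos"],s["tool_rot"],env.grasp_offset)
for c in("scene","top"):
    E=np.array(eyes.get_calibration(c)["extrinsics"]);print(c,-E[:3,:3].T@E[:3,3])
E
```

```text
tan_heel [[], [([396.3, 281.6], 0.87)]] 
tan_center [[], [([393.7, 281.0], 0.82)]] 
tan_flat_face [[([308.8, 200.7], 0.68), ([381.4, 298.9], 0.54)], [([378.6, 280.5], 0.82)]] [ 417.1 -155.5   21.9]
rack [[([275.7, 223.8], 0.56)], [([390.7, 244.2], 0.6), ([394.1, 278.8], 0.46)]] [ 518.7 -194.8   -7.3]
black_heel [[([250.2, 240.3], 0.83)], [([393.8, 206.4], 0.87)]] [ 619.2 -199.8   17.6]
red_heel [[([275.4, 217.6], 0.66)], [([392.8, 241.6], 0.61)]] [ 520.9 -194.6   20.5]
chute [[([392.9, 300.4], 0.95), ([399.4, 273.0], 0.71)], [([254.7, 236.4], 0.83)]] [548.2 194.8   0.8]
ledge [[([398.5, 274.5], 0.62), ([512.2, 336.8], 0.2)], [([249.4, 232.4], 0.84), ([393.1, 208.0], 0.22)]] [544.7 193.8 101.6]
ledge_end [[([378.9, 295.4], 0.83)], [([247.0, 203.5], 0.82)]] [622.1 194.4 112.8]
1.0 [212.5 480.1 231.3] [0.2 1.  0.  0. ] 18.700000000000003
scene [1158.6  471.2 1017.8]
top [ 389.7  -35.7 1276.6]
```

View pics/t0.png

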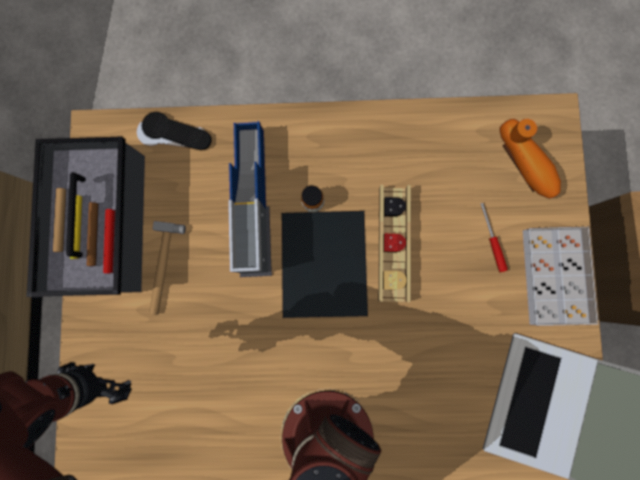

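View pics/s0.png

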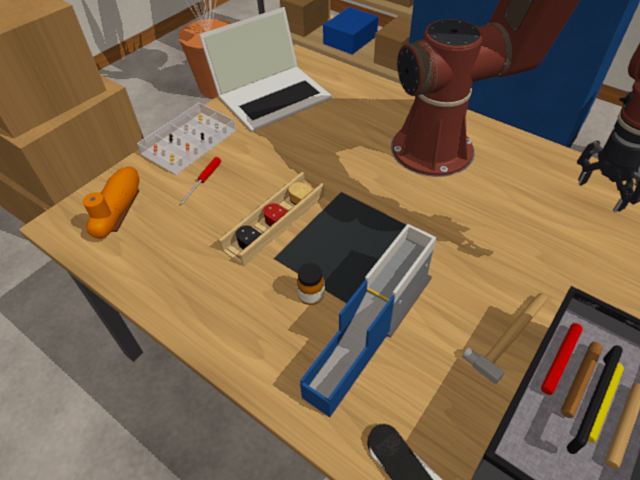

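The top view shows the rack at (395,243), with tan nearest the robot at (396,281), red in the middle and black at the far end. The ledge is at (246,235), with the chute running up the picture (+x). The scene view agrees: tan at (300,190), ledge end at (379,295). Next I'll look at enlarged crops with model overlays.

```bash
cat > ov.py <<'E'
from h import *
def R(y): c,s=np.cos(y),np.sin(y); return np.array([[c,-s],[s,c]])
def lift(xy,yaw,pts): return [np.append(R(yaw)@np.array(p[:2])+xy,p[2]) for p in pts]
def crop(c,f,lines,box,k):
    im=cv2.imread(f"pics/{f}.png"); x,y,w,h=box
    o=cv2.resize(im[y:y+h,x:x+w],None,fx=k,fy=k,interpolation=cv2.INTER_CUBIC)
    for L,col in lines:
        q=np.array([(proj(c,p)-[x,y]+.5)*k-.5 for p in L]); cv2.polylines(o,[(q*16).round().astype(np.int32)],False,col,1,cv2.LINE_AA,4)
    return o
def heel(xy,yaw,z=46):
    t=np.linspace(np.pi/2,1.5*np.pi,15)
    p=[(30,-25,z),(30,25,z)]+[(-5+25*np.cos(a),25*np.sin(a),z) for a in t]+[(30,-25,z)]
    return lift(xy,yaw,p)
def rackL(xy,yaw):
    return [(lift(xy,yaw,[(-160,s*33,46),(160,s*33,46),(160,s*41,46),(-160,s*41,46),(-160,s*33,46)]),(0,255,0)) for s in(-1,1)]
def chuteL(xy,yaw):
    return [(lift(xy,yaw,[(80,-30,160),(-94,-30,160),(-94,30,160),(80,30,160)]),(0,255,0)),
            (lift(xy,yaw,[(80,-30,120),(-94,-30,120),(-94,30,120),(80,30,120),(80,-30,120)]),(0,0,255))]
E
python3 - <<'E'
from ov import *
np.set_printoptions(precision=1,suppress=True)
tc=onz("top",(393.7,281),26);print("tan",tc, onz("top",(396.3,281.6),6),"flat",onz("top",(378.6,280.5),26))
# tan mask centroid in both views
for c,f in(("top","t0"),("scene","s0")):
    hsv=cv2.cvtColor(cv2.imread(f"pics/{f}.png"),cv2.COLOR_BGR2HSV)
rx=np.array([519,-196.]);cx=np.array([545.5,194.5])
L=rackL(rx,0)+chuteL(cx,0)+[(heel(np.array([tc[0],-196.]),np.pi/2),(255,0,255))]
a=crop("top","t0",L,(365,180,60,125),4.8);b=crop("top","t0",L,(215,190,65,125),4.8)
print(a.shape,b.shape)
cv2.imwrite("pics/c1.png",np.hstack([a,b]))
a=crop("scene","s0",L,(215,170,115,95),3.4);b=crop("scene","s0",L,(340,215,110,95),3.4)
cv2.imwrite("pics/c2.png",np.hstack([a,b])[:,:800])
E
```

```text
tan [ 412.9 -193.8] [ 411.5 -203.4] flat [ 415.2 -152.5]
(600, 288, 3) (600, 312, 3)
```

View pics/c1.png

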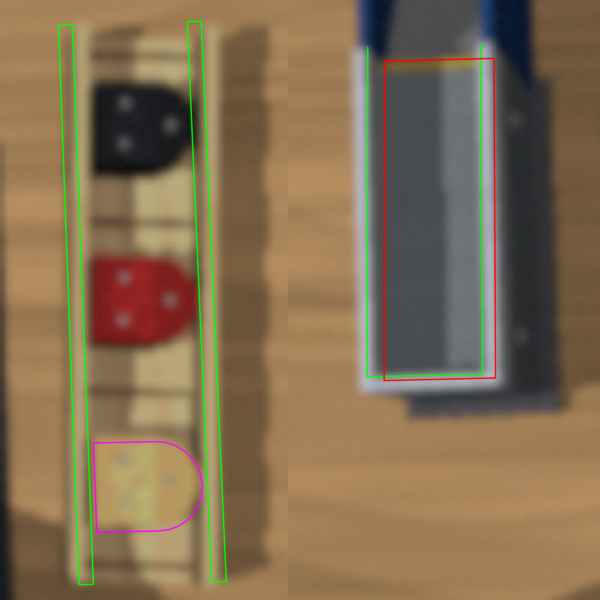

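View pics/c2.png

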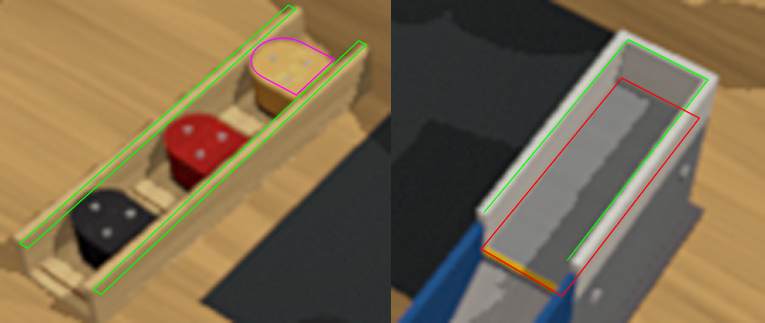

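Scale and heights match the models: rail tops and tan top at 46, fence tops at 160. The rack needs about -0.05 rad of yaw, since its true rails sit +17 px off at the black end and -10 px at the tan end. The chute needs about 1.5 mm. I'll refine both with one numeric fit over the two views.

```bash
cat > fit.py <<'E'
from ov import *
from scipy.optimize import minimize
np.set_printoptions(precision=4,suppress=True)
G={}
for c,f in(("top","t0"),("scene","s0")):
    g=cv2.GaussianBlur(cv2.imread(f"pics/{f}.png"),(0,0),0.8).astype(float)
    G[c]=np.max(np.hypot(cv2.Sobel(g,-1,1,0),cv2.Sobel(g,-1,0,1)),axis=2)
def score(lines,cams):
    s=0
    for c in cams:
        for L in lines:
            for p,q in zip(L[:-1],L[1:]):
                t=np.linspace(0.02,.98,60)[:,None]; X=np.array(p)*(1-t)+np.array(q)*t
                u=np.array([proj(c,x) for x in X]).astype(np.float32)
                s+=np.sqrt(cv2.remap(G[c].astype(np.float32),u[:,:1],u[:,1:],cv2.INTER_LINEAR)).mean()
    return s
def rackE(v): return [l for l in [lift(v[:2],v[2],[(-160,41*s,46),(160,41*s,46)]) for s in(-1,1)]]+[lift(v[:2],v[2],[(x,-41,46),(x,-33,46)]) for x in(-160,160)]
def chE(v): return [lift(v[:2],v[2],[(78,30*s,160),(-94,30*s,160)]) for s in(-1,1)]+[lift(v[:2],v[2],[(-94,-30,160),(-94,30,160)])]
def heE(v,b): return [heel(v[:2],v[2])]
def go(n,f,v0,cams=("top","scene")):
    best=None
    for d in(-.02,0,.02):
        r=minimize(lambda w:-score(f(np.array([v0[0]+w[0]*5,v0[1]+w[1]*5,v0[2]+w[2]*.03])),cams),[0,0,d/.03],method="Nelder-Mead",options=dict(maxiter=150,initial_simplex=np.array([[0,0,d/.03],[.6,0,d/.03],[0,.6,d/.03],[0,0,d/.03+.6]])))
        if best is None or r.fun<best.fun: best=r
    w=best.x; print(n,cams,v0[0]+w[0]*5,v0[1]+w[1]*5,v0[2]+w[2]*.03,best.fun)
for cams in(("top",),("scene",),("top","scene")):
    go("rack",rackE,[519,-198,-.04],cams); go("chute",chE,[545.5,193.5,.0],cams)
    for n,x,y in(("tan",413,-194),("red",519,-197),("black",619,-202)): go(n,lambda v:heE(v,0),[x,y,np.pi/2-.04],cams)
E
python3 fit.py
```

```text
Traceback (most recent call last):
  File "fit.py", line 27, in <module>
    go("rack",rackE,[519,-198,-.04],cams); go("chute",chE,[545.5,193.5,.0],cams)
    ~~^^^^^^^^^^^^^^^^^^^^^^^^^^^^^^^^^^^
  File "fit.py", line 23, in go
    r=minimize(lambda w:-score(f(np.array([v0[0]+w[0]*5,v0[1]+w[1]*5,v0[2]+w[2]*.03])),cams),[0,0,d/.03],method="Nelder-Mead",options=dict(maxiter=150,initial_simplex=np.array([[0,0,d/.03],[.6,0,d/.03],[0,.6,d/.03],[0,0,d/.03+.6]])))
  File "fit.py", line 23, in <lambda>
    r=minimize(lambda w:-score(f(np.array([v0[0]+w[0]*5,v0[1]+w[1]*5,v0[2]+w[2]*.03])),cams),[0,0,d/.03],method="Nelder-Mead",options=dict(maxiter=150,initial_simplex=np.array([[0,0,d/.03],[.6,0,d/.03],[0,.6,d/.03],[0,0,d/.03+.6]])))
                         ~~~~~^^^^^^^^^^^^^^^^^^^^^^^^^^^^^^^^^^^^^^^^^^^^^^^^^^^^^^^^^^^^^^
  File "fit.py", line 14, in score
    u=np.array([proj(c,x) for x in X]).astype(np.float32)
                ~~~~^^^^^
  File "h.py", line 14, in proj
    q=P(c)@np.append(X,1); return q[:2]/q[2]
      ~^^^
  File "h.py", line 4, in P
    k=eyes.get_calibration(c); return np.array(k["mtx"])@np.array(k["extrinsics"])[:3]
ValueError: time passes only in moves, steps and waits
```

```bash
sed -i 's/^def P(c):/import functools\n@functools.cache\ndef P(c):/' h.py; time python3 fit.py; python3 -c "
from station import read_state;print(read_state()['clock'])"
```

```text
rack ('top',) 520.3280671749175 -198.7201921021192 -0.04445041273866877 -37.58163833618164
chute ('top',) 546.6000117683317 194.70295151078622 0.02351469983205283 -40.83018112182617
tan ('top',) 415.58261514441745 -193.63517231130095 1.5519088059925061 -164.34735107421875
red ('top',) 517.7602502979495 -199.16329052917507 1.5329309128462576 -248.73081970214844
black ('top',) 617.7286697441514 -203.51894947006443 1.5716214046270058 -271.0850524902344
rack ('scene',) 519.3859158455823 -196.80565743228863 -0.04338957064539529 -45.02854537963867
chute ('scene',) 547.5553795913678 195.32480578369166 0.02249110302643429 -41.5726432800293
tan ('scene',) 415.43452552366045 -192.19100117542516 2.3961890034945363 -207.97117614746094
red ('scene',) 519.9048479019593 -197.09184809259142 1.5002807371101925 -277.3713684082031
black ('scene',) 621.9061801414384 -202.04238682669398 1.4311769224502044 -291.3468017578125
rack ('top', 'scene') 519.5058154477437 -197.973517365738 -0.04619641151959537 -80.8884506225586
chute ('top', 'scene') 547.1110919556066 195.10476284763848 0.021819294480768366 -82.08393096923828
tan ('top', 'scene') 414.2006532609278 -193.45834157304782 2.206933308751788 -370.8719177246094
red ('top', 'scene') 518.7177242541932 -198.09953350298136 1.5095971085643198 -517.3121337890625
black ('top', 'scene') 620.0716668946058 -202.98797459434843 1.534711670358226 -539.0936279296875
1.0
real	0m54.516s
user	0m54.746s
sys	0m0.163s
```

```bash
cat > plan.py <<'E'
import sys,numpy as np
from scipy.spatial.transform import Rotation as Ro
from station import read_state
def plan(xyz=None,yaw=None):
    s=read_state(); R=Ro.from_quat(s["tool_rot"]).as_matrix(); p=np.array(s["tcp_pos"]); y=np.arctan2(R[1,1],R[0,1])
    np.set_printoptions(precision=2,suppress=True)
    print("t",round(s["clock"],2),"p",p,"yaw",round(y,4),"tilt deg",np.degrees(np.arccos(-R[2,2])).round(2),"j",np.array(s["joint_positions"]),"w",s["gripper_width"],"grip",s["grasp_force"],"F",np.array(s["wrist_force"]))
    if yaw is not None:
        d=(yaw-y+np.pi/2)%np.pi-np.pi/2
        # full: reorient to straight down with that yaw
        T=np.column_stack([[-np.sin(y+d)*-1,-np.cos(y+d),0],[np.cos(y+d),np.sin(y+d),0],[0,0,-1]])
        T[:,0]=np.cross(T[:,1],T[:,2])
        rv=Ro.from_matrix(R.T@T).as_rotvec(degrees=True); print("turn /8:",rv/8,"(deg z %.1f)"%rv[2]); R=T
    if xyz is not None: print("shift /20 after turn:",R.T@(np.array(xyz)-p)/20)
a=[float(v) for v in sys.argv[1:]]
plan(a[:3] if len(a)>=3 else None,a[3] if len(a)==4 else None)
E
python3 plan.py 414.5 -188.5 140 -0.045; sed -i 's/^sys/sys/' plan.py
```

```text
t 1.0 p [212.55 480.07 231.34] yaw 1.154 tilt deg 0.0 j [ 1.01  0.29 -0.15  1.13  0.    1.43] w 85.08580383582544 grip 0.0 F [-0.65  0.53 -0.66]
turn /8: [ 0.   -0.    8.59] (deg z 68.7)
shift /20 after turn: [-32.94  11.59   4.57]
```

```bash
python3 -m jog '[[[0,0,0],[0,0,0.954]],[[0,0,0],[0,0,0.954]],[[0,0,0],[0,0,0.954]],[[0,0,0],[0,0,0.954]],[[0,0,0],[0,0,0.954]],[[0,0,0],[0,0,0.954]],[[0,0,0],[0,0,0.954]],[[0,0,0],[0,0,0.954]],[[0,0,0],[0,0,0.954]],[[-1,0.35,0],[0,0,0]],[[-1,0.35,0],[0,0,0]],[[-1,0.35,0],[0,0,0]]]' 1 40
python3 -m jog '[[[-1,0.35,0],[0,0,0]],[[-1,0.35,0],[0,0,0]],[[-1,0.35,0],[0,0,0]],[[-1,0.35,0],[0,0,0]],[[-1,0.35,0],[0,0,0]],[[-1,0.35,0],[0,0,0]],[[-1,0.35,0],[0,0,0]],[[-1,0.35,0],[0,0,0]],[[-1,0.35,0],[0,0,0]],[[-1,0.35,0],[0,0,0]],[[-1,0.35,0],[0,0,0]],[[-1,0.35,0],[0,0,0]]]'
python3 -m jog '[[[-1,0.35,0],[0,0,0]],[[-1,0.35,0],[0,0,0]],[[-1,0.35,0],[0,0,0]],[[-1,0.35,0],[0,0,0]],[[-1,0.35,0],[0,0,0]],[[-1,0.35,0],[0,0,0]],[[-1,0.35,0],[0,0,0]],[[-1,0.35,0],[0,0,0]],[[-1,0.35,0],[0,0,0]],[[-1,0.35,0],[0,0,0]],[[-1,0.35,0],[0,0,0]],[[-1,0.35,0],[0,0,0]]]'
python3 plan.py 414.5 -188.5 140 -0.045
```

```text
clock: 2.2
tcp_pos: [230.9, 418.5, 231.2]
tool_rot: [0.723, 0.691, -0.0, 0.0]
wrist_force: [0.5, 0.7, -0.3]
gripper_width: 85.5
grasp_force: 0.0
clock: 3.4
tcp_pos: [304.2, 174.8, 231.4]
tool_rot: [0.723, 0.691, 0.0, 0.0]
wrist_force: [0.3, -0.4, 0.8]
gripper_width: 85.8
grasp_force: 0.0
clock: 4.6
tcp_pos: [377.4, -68.8, 231.4]
tool_rot: [0.723, 0.691, 0.0, 0.0]
wrist_force: [0.5, 0.2, 0.5]
gripper_width: 85.3
grasp_force: 0.0
t 4.6 p [377.37 -68.79 231.44] yaw -0.0449 tilt deg 0.02 j [-0.37  0.02 -0.48  1.07  0.    1.24] w 85.27112355054712 grip 0.0 F [0.52 0.18 0.52]
turn /8: [0. 0. 0.] (deg z 0.0)
shift /20 after turn: [-5.9   2.12  4.57]
```

```bash
python3 -m jog '[[[-0.98,0.353,0.76],[0,0,0]],[[-0.98,0.353,0.76],[0,0,0]],[[-0.98,0.353,0.76],[0,0,0]],[[-0.98,0.353,0.76],[0,0,0]],[[-0.98,0.353,0.76],[0,0,0]],[[-1,0.353,0.77],[0,0,0]],[[0,0,0],[0,0,0]]]'
python3 plan.py 414.5 -188.5 13 -0.045; python3 - <<'E'
from ov import *
snap("scene","s1");snap("top","t1")
L=rackL(np.array([519.5,-198.]),-.045)+[(heel(np.array([414.5,-193.5]),1.526),(255,0,255))]+chuteL(np.array([547.1,195.1]),.022)
a=crop("scene","s1",L,(265,130,90,95),4);b=crop("top","t0",L,(215,190,65,125),3.04)
cv2.imwrite("pics/c3.png",np.hstack([a,b]))
E
```

```text
clock: 5.3
tcp_pos: [414.1, -189.2, 138.4]
tool_rot: [0.723, 0.69, -0.0, -0.001]
wrist_force: [-0.1, 0.1, 1.2]
gripper_width: 85.3
grasp_force: 0.0
t 5.3 p [ 414.07 -189.15  138.37] yaw -0.0467 tilt deg 0.08 j [-0.59  0.24 -0.48  0.85 -0.    1.03] w 85.29106000651633 grip 0.0 F [-0.09  0.14  1.21]
turn /8: [-0.01 -0.   -0.01] (deg z -0.1)
shift /20 after turn: [0.03 0.02 6.27]
```

View pics/c3.png

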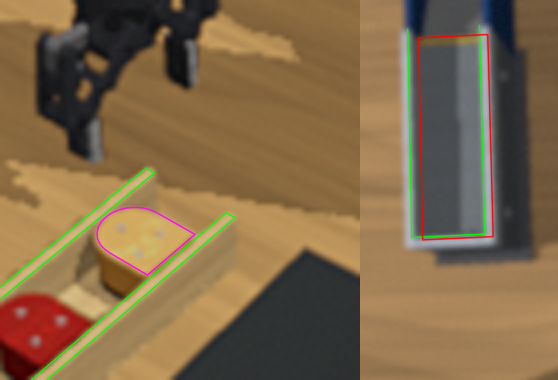

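The overlay now lies on the rails, on the tan heel's top, at (145,240) in the crop, and on the fence inner edges. The gripper is above the heel, so I'm going down.

```bash
python3 -m jog '[[[0,0,1],[0,0,0]],[[0,0,1],[0,0,0]],[[0,0,1],[0,0,0]],[[0,0,0.8],[0,0,0]],[[0,0,0.8],[0,0,0]],[[0,0,0.6],[0,0,0]],[[0,0,0.5],[0,0,0]],[[0,0,0.3],[0,0,0]],[[0,0,0.25],[0,0,0]],[[0,0,0],[0,0,0]]]'; python3 plan.py 414.5 -188.5 13 -0.045
python3 -m jog '[[[0,0,0],[0,0,0]],[[0,0,0],[0,0,0]],[[0,0,0],[0,0,0]],[[0,0,0],[0,0,0]],[[0,0,0],[0,0,0]],[[0,0,0],[0,0,0]],[[0,0,0],[0,0,0]],[[0,0,0],[0,0,0]]]' 0.3 40;  python3 plan.py
```

```text
clock: 6.4
tcp_pos: [414.1, -187.5, 14.8]
tool_rot: [0.723, 0.691, -0.0, -0.0]
wrist_force: [-0.1, 0.7, 0.4]
gripper_width: 85.5
grasp_force: 0.0
t 6.4 p [ 414.08 -187.47   14.76] yaw -0.0447 tilt deg 0.02 j [-0.59  0.42 -0.64  0.52  0.    1.03] w 85.47028833527047 grip 0.0 F [-0.13  0.66  0.43]
turn /8: [-0. -0.  0.] (deg z 0.0)
shift /20 after turn: [-0.05  0.02  0.09]
clock: 7.2
tcp_pos: [414.8, -188.0, 15.5]
tool_rot: [0.723, 0.691, 0.0, 0.001]
wrist_force: [-0.0, 0.0, 4.6]
gripper_width: 49.2
grasp_force: 41.9
t 7.2 p [ 414.78 -187.97   15.53] yaw -0.0448 tilt deg 0.08 j [-0.59  0.42 -0.64  0.52  0.    1.03] w 49.22587751896969 grip 41.874947771430016 F [-0.05  0.    4.58]
```

```bash
python3 -m jog '[[[0,0,-0.4],[0,0,0]],[[0,0,-0.8],[0,0,0]],[[0,0,-1],[0,0,0]],[[0,0,-1],[0,0,0]],[[0,0,-0.8],[0,0,0]],[[0.5,-0.12,0],[0,0,0]],[[0.985,-0.24,0],[0,0,0]],[[0.985,-0.24,0],[0,0,0]],[[0.985,-0.24,0],[0,0,0]],[[0.985,-0.24,0],[0,0,0]],[[0.985,-0.24,0],[0,0,0]],[[0.985,-0.24,0],[0,0,0]]]'
python3 -m jog '[[[0.985,-0.24,0],[0,0,0]],[[0.985,-0.24,0],[0,0,0]],[[0.985,-0.24,0],[0,0,0]],[[0.985,-0.24,0],[0,0,0]],[[0.985,-0.24,0],[0,0,0]],[[0.985,-0.24,0],[0,0,0]],[[0.985,-0.24,0],[0,0,0]],[[0.985,-0.24,0],[0,0,0]],[[0.985,-0.24,0],[0,0,0]],[[0.985,-0.24,0],[0,0,0]],[[0.985,-0.24,0],[0,0,0]],[[0.5,-0.12,0],[0,0,0]]]'
python3 plan.py 345 170 12 -0.045
```

```text
clock: 8.4
tcp_pos: [387.5, -56.6, 94.3]
tool_rot: [0.723, 0.691, -0.0, -0.001]
wrist_force: [-0.4, 0.4, -1.7]
gripper_width: 49.6
grasp_force: 41.8
clock: 9.6
tcp_pos: [342.3, 171.9, 94.4]
tool_rot: [0.722, 0.692, -0.0, -0.0]
wrist_force: [0.7, -0.1, -1.9]
gripper_width: 49.4
grasp_force: 41.8
t 9.6 p [342.28 171.95  94.35] yaw -0.0435 tilt deg 0.07 j [ 0.27  0.17 -0.72  0.68  0.    1.89] w 49.36183598256701 grip 41.75917491316795 F [ 0.68 -0.11 -1.86]
turn /8: [-0.01  0.    0.01] (deg z 0.1)
shift /20 after turn: [-0.09  0.14  4.12]
```

```bash
python3 -m jog '[[[0,0,0.8],[0,0,0]],[[0,0,1],[0,0,0]],[[0,0,1],[0,0,0]],[[0,0,0.6],[0,0,0]],[[0,0,0.4],[0,0,0]],[[0,0,0.1],[0,0,0]],[[0,0,0.05],[0,0,0]],[[0,0,0.05],[0,0,0]],[[0,0,0],[0,0,0]]]'; python3 plan.py
```

```text
clock: 10.5
tcp_pos: [344.1, 170.8, 15.3]
tool_rot: [0.723, 0.691, 0.0, 0.0]
wrist_force: [-0.4, -0.4, -0.8]
gripper_width: 49.4
grasp_force: 41.8
t 10.5 p [344.12 170.85  15.25] yaw -0.0448 tilt deg 0.05 j [ 0.27  0.32 -0.82  0.44 -0.    1.89] w 49.37653584191174 grip 41.755037158727646 F [-0.45 -0.35 -0.83]
```

```bash
python3 -m jog '[[[0,0,0.05],[0,0,0]],[[0,0,0.05],[0,0,0]],[[0,0,0.05],[0,0,0]],[[0,0,0],[0,0,0]]]'; python3 -m jog '[[[0,0,0.05],[0,0,0]],[[0,0,0.04],[0,0,0]],[[0,0,0],[0,0,0]]]'; python3 plan.py
```

```text
clock: 10.9
tcp_pos: [343.7, 170.7, 11.8]
tool_rot: [0.723, 0.691, -0.0, -0.0]
wrist_force: [-0.0, -0.0, -1.1]
gripper_width: 49.2
grasp_force: 41.8
clock: 11.2
tcp_pos: [343.7, 170.8, 10.0]
tool_rot: [0.723, 0.691, -0.0, -0.0]
wrist_force: [0.2, 0.3, -2.5]
gripper_width: 49.8
grasp_force: 41.8
t 11.2 p [343.69 170.76   9.99] yaw -0.0448 tilt deg 0.01 j [ 0.27  0.33 -0.82  0.42  0.    1.89] w 49.7623322351783 grip 41.75567641854286 F [ 0.19  0.27 -2.5 ]
```

```bash
python3 -m jog '[[[0,0,0.04],[0,0,0]],[[0,0,0],[0,0,0]]]'; python3 -m jog '[[[0,0,0.04],[0,0,0]],[[0,0,0],[0,0,0]]]';python3 plan.py
```

```text
clock: 11.4
tcp_pos: [343.8, 170.8, 9.5]
tool_rot: [0.723, 0.691, 0.0, 0.0]
wrist_force: [-1.8, -0.1, 6.4]
gripper_width: 49.6
grasp_force: 42.5
clock: 11.6
tcp_pos: [343.8, 170.8, 9.5]
tool_rot: [0.723, 0.691, 0.0, 0.0]
wrist_force: [-7.1, -2.3, 27.6]
gripper_width: 49.4
grasp_force: 45.1
t 11.6 p [343.76 170.78   9.46] yaw -0.0448 tilt deg 0.02 j [ 0.27  0.33 -0.82  0.42 -0.    1.89] w 49.36177932733961 grip 45.13776920735836 F [-7.12 -2.26 27.55]
```

```bash
python3 -m jog '[[[0,0,-0.06],[0,0,0]],[[0,0,0],[0,0,0]],[[0,0,0],[0,0,0]],[[0,0,0],[0,0,0]],[[0,0,0],[0,0,0]],[[0,0,0],[0,0,0]],[[0,0,-0.5],[0,0,0]],[[0,0,-0.8],[0,0,0]],[[0,0,-1],[0,0,0]],[[0,0,-0.9],[0,0,0]]]' 1; python3 -m jog '[[[0,0,0],[0,0,-1]],[[0,0,0],[0,0,-1]],[[0,0,0],[0,0,-1]],[[0,0,0],[0,0,-1]],[[0,0,0],[0,0,-1]],[[0,0,0],[0,0,-1]],[[0,0,0],[0,0,-1]],[[0,0,0],[0,0,-1]],[[0,0,0],[0,0,-1]],[[0,0,0],[0,0,-1]],[[0,0,0],[0,0,-1]],[[0,0,0],[0,0,-0.25]]]';python3 plan.py 343.8 165.3 8 1.526
python3 - <<'E'
from ov import *
snap("scene","s2")
L=[(heel(np.array([343.8,165.3]),1.526,40),(255,0,255))]
u=proj("scene",np.array([343.8,165,20])).astype(int);print(u)
cv2.imwrite("pics/c4.png",crop("scene","s2",L,(u[0]-50,u[1]-50,100,80),5))
E
```

```text
clock: 12.6
tcp_pos: [343.6, 170.7, 74.4]
tool_rot: [0.723, 0.691, -0.0, -0.0]
wrist_force: [0.2, -0.1, -0.5]
gripper_width: 85.5
grasp_force: 0.0
clock: 13.8
tcp_pos: [343.6, 170.7, 73.6]
tool_rot: [0.02, 1.0, -0.0, -0.0]
wrist_force: [-0.1, 0.4, -0.7]
gripper_width: 85.5
grasp_force: 0.0
t 13.8 p [343.64 170.71  73.63] yaw 1.531 tilt deg 0.01 j [ 0.27  0.21 -0.75  0.62 -0.    0.31] w 85.51401240442674 grip 0.0 F [-0.06  0.4  -0.68]
turn /8: [-0.   -0.    0.04] (deg z 0.3)
shift /20 after turn: [-0.02 -0.27  3.28]
[424 236]
```

View pics/c4.png

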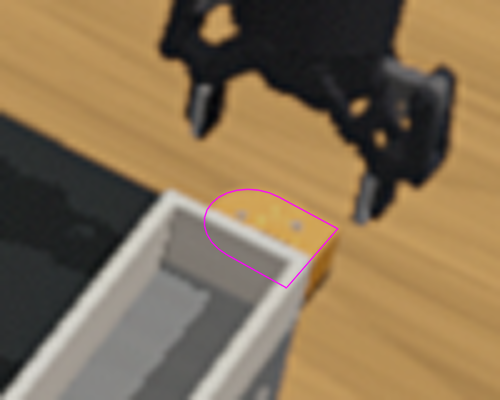

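The heel stands upright at the predicted place, with its top outline matching at (270,230) in the crop. Now I'll grip it by the ends.

```bash
python3 -m jog '[[[0,-0.27,0],[0,0,0.04]],[[0,0,0.8],[0,0,0]],[[0,0,0.8],[0,0,0]],[[0,0,0.7],[0,0,0]],[[0,0,0.5],[0,0,0]],[[0,0,0.3],[0,0,0]],[[0,0,0.18],[0,0,0]],[[0,0,0],[0,0,0]]]'; python3 -m jog '[[[0,0,0],[0,0,0]],[[0,0,0],[0,0,0]],[[0,0,0],[0,0,0]],[[0,0,0],[0,0,0]],[[0,0,0],[0,0,0]],[[0,0,0],[0,0,0]],[[0,0,0],[0,0,0]]]' 0.4 45;python3 plan.py
```

```text
clock: 14.65
tcp_pos: [343.4, 165.2, 8.0]
tool_rot: [0.025, 1.0, -0.0, -0.0]
wrist_force: [0.4, -0.1, -0.2]
gripper_width: 85.4
grasp_force: 0.0
clock: 15.35
tcp_pos: [343.9, 165.6, 8.8]
tool_rot: [0.025, 1.0, 0.0, 0.001]
wrist_force: [-2.2, -0.1, 7.8]
gripper_width: 58.5
grasp_force: 46.6
t 15.35 p [343.94 165.58   8.76] yaw 1.5204 tilt deg 0.07 j [ 0.26  0.33 -0.83  0.41  0.    0.31] w 58.547094478868246 grip 46.621132493019104 F [-2.25 -0.09  7.78]
```

```bash
python3 -m jog '[[[0,0,-0.4],[0,0,0]],[[0,0,-0.8],[0,0,0]],[[0,0,-1],[0,0,0]],[[0,0,-1],[0,0,0]],[[0,0,-1],[0,0,0]],[[0,0,-1],[0,0,0]],[[0,0,-1],[0,0,0]],[[0,0,-1],[0,0,0]],[[0,0,-1],[0,0,0]],[[0,0,-1],[0,0,0]],[[0,0,-0.6],[0,0,0]]]'; python3 -m jog '[[[0,0,0],[0,0,0.9]],[[0,0,0],[0,0,0.9]],[[0,0,0],[0,0,0.9]],[[0,0,0],[0,0,0.9]],[[0,0,0],[0,0,0.9]],[[0,0,0],[0,0,0.9]],[[0,0,0],[0,0,0.9]],[[0,0,0],[0,0,0.9]],[[0,0,0],[0,0,0.9]],[[0,0,0],[0,0,0.9]],[[0,0,0],[0,0,0.9]],[[0,0,0],[0,0,0.83]]]';python3 plan.py 555.1 195.3 200 0.022
```

```text
clock: 16.45
tcp_pos: [343.8, 165.4, 206.1]
tool_rot: [0.025, 1.0, 0.0, 0.001]
wrist_force: [0.8, -0.4, -2.1]
gripper_width: 59.4
grasp_force: 49.1
clock: 17.65
tcp_pos: [343.2, 165.3, 204.6]
tool_rot: [0.701, 0.713, 0.0, 0.0]
wrist_force: [0.1, 0.3, -0.8]
gripper_width: 59.0
grasp_force: 48.9
t 17.65 p [343.23 165.28 204.64] yaw 0.017 tilt deg 0.01 j [ 0.26  0.03 -0.54  1.   -0.    1.81] w 59.01785490498305 grip 48.888784646987915 F [ 0.05  0.27 -0.81]
turn /8: [ 0.   -0.   -0.04] (deg z -0.3)
shift /20 after turn: [ 1.27 10.62  0.23]
```

```bash
python3 -m jog '[[[0.1,0.7,0],[0,0,-0.04]],[[0.11,0.92,0],[0,0,0]],[[0.11,0.92,0],[0,0,0]],[[0.11,0.92,0],[0,0,0]],[[0.11,0.92,0],[0,0,0]],[[0.11,0.92,0],[0,0,0]],[[0.11,0.92,0],[0,0,0]],[[0.11,0.92,0],[0,0,0]],[[0.11,0.92,0],[0,0,0]],[[0.11,0.92,0],[0,0,0]],[[0.11,0.92,0],[0,0,0]],[[0.07,0.7,0],[0,0,0]]]';  python3 -m jog '[[[0,0,0.8],[0,0,0]],[[0,0,0],[0,0,0]],[[0,0,0],[0,0,0]]]';python3 plan.py 555.1 195.3 170 0.022
python3 - <<'E'
from ov import *
snap("scene","s3");snap("top","t3")
cx,cy=np.array([547.1,195.1]),.022
s=read_state();p=np.array(s["tcp_pos"]);print(R(cy).T@(p[:2]-cx))
L=chuteL(cx,cy)+[(heel(p[:2],.022,p[2]-8.7+40),(255,0,255)),(heel(p[:2],.022,p[2]-8.7),(255,255,0))]
a=crop("scene","s3",L,(330,180,115,130),4);b=crop("top","t3",L,(215,190,65,130),4)
cv2.imwrite("pics/c5.png",np.hstack([a,b]))
E
```

```text
clock: 18.85
tcp_pos: [556.5, 196.7, 204.0]
tool_rot: [0.696, 0.718, 0.0, 0.0]
wrist_force: [0.0, 0.4, -0.6]
gripper_width: 59.2
grasp_force: 49.0
clock: 19.15
tcp_pos: [554.7, 196.5, 188.1]
tool_rot: [0.697, 0.717, -0.0, -0.0]
wrist_force: [0.2, -0.1, -1.6]
gripper_width: 59.3
grasp_force: 48.9
t 19.15 p [554.7  196.48 188.06] yaw 0.0296 tilt deg 0.05 j [ 0.22  0.44 -0.05  1.08 -0.    1.76] w 59.31279893160149 grip 48.91075551509857 F [ 0.22 -0.06 -1.63]
turn /8: [-0.01  0.    0.05] (deg z 0.4)
shift /20 after turn: [-0.06  0.02  0.9 ]
[7.90086648 1.33607643]
```

View pics/c5.png

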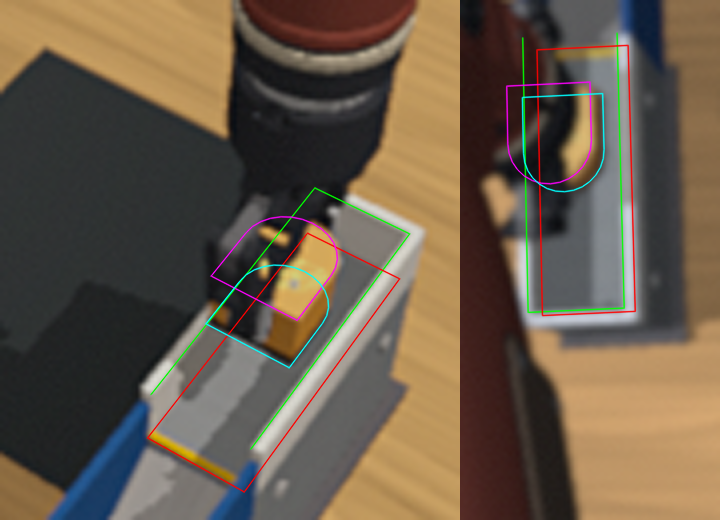

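The heel sits over the ledge between the fence lines: the outlines match, and the flat face points down the chute at (280,340). I'll trim about 1 mm and lower it, checking the side force.

```bash
python3 -m jog '[[[-0.06,0,0.2],[0,0,0.05]],[[0,0,0.35],[0,0,0]],[[0,0,0.25],[0,0,0]],[[0,0,0.2],[0,0,0]],[[0,0,0.2],[0,0,0]],[[0,0,0],[0,0,0]]]'; python3 plan.py 555.1 195.3 134 0.022
```

```text
clock: 19.85
tcp_pos: [554.4, 195.3, 163.4]
tool_rot: [0.7, 0.714, -0.0, -0.0]
wrist_force: [0.9, -0.5, -1.7]
gripper_width: 59.2
grasp_force: 48.9
t 19.85 p [554.39 195.31 163.43] yaw 0.0209 tilt deg 0.06 j [ 0.21  0.45 -0.09  1.02  0.    1.76] w 59.174160617680265 grip 48.910083174705505 F [ 0.89 -0.49 -1.67]
turn /8: [-0.01  0.   -0.01] (deg z -0.1)
shift /20 after turn: [-0.    0.04  1.47]
```

```bash
python3 -m jog '[[[0,0,0.25],[0,0,0]],[[0,0,0.25],[0,0,0]],[[0,0,0.25],[0,0,0]],[[0,0,0.25],[0,0,0]],[[0,0,0.25],[0,0,0]],[[0,0,0.15],[0,0,0]],[[0,0,0],[0,0,0]]]'; python3 plan.py 555.1 195.3 129 0.022
```

```text
clock: 20.55
tcp_pos: [554.4, 195.3, 135.5]
tool_rot: [0.7, 0.714, -0.0, -0.0]
wrist_force: [0.2, -0.2, -1.9]
gripper_width: 59.0
grasp_force: 48.9
t 20.55 p [554.43 195.28 135.53] yaw 0.0208 tilt deg 0.05 j [ 0.21  0.48 -0.13  0.96 -0.    1.76] w 59.04524755726906 grip 48.910664319992065 F [ 0.23 -0.16 -1.9 ]
turn /8: [-0.01  0.   -0.01] (deg z -0.1)
shift /20 after turn: [0.   0.03 0.33]
```

No side force. I'll lower the last few millimetres gently.

```bash
python3 -m jog '[[[0,0,0.08],[0,0,0]],[[0,0,0.07],[0,0,0]],[[0,0,0.05],[0,0,0]],[[0,0,0.04],[0,0,0]],[[0,0,0],[0,0,0]]]'; python3 -m jog '[[[0,0,0.03],[0,0,0]],[[0,0,0],[0,0,0]]]'; python3 plan.py
```

```text
clock: 21.05
tcp_pos: [554.7, 195.4, 131.3]
tool_rot: [0.7, 0.714, -0.0, -0.0]
wrist_force: [-0.0, 0.6, -0.6]
gripper_width: 58.7
grasp_force: 48.9
clock: 21.25
tcp_pos: [554.7, 195.4, 130.7]
tool_rot: [0.7, 0.714, -0.0, -0.0]
wrist_force: [-0.2, 0.8, -0.6]
gripper_width: 58.8
grasp_force: 48.9
t 21.25 p [554.74 195.39 130.67] yaw 0.0208 tilt deg 0.01 j [ 0.21  0.48 -0.14  0.95  0.    1.76] w 58.837132700838985 grip 48.91097903251648 F [-0.17  0.77 -0.57]
```

```bash
python3 -m jog '[[[0,0,0.03],[0,0,0]],[[0,0,0.02],[0,0,0]],[[0,0,0],[0,0,0]]]'; python3 -m jog '[[[0,0,0.02],[0,0,0]],[[0,0,0],[0,0,0]]]'; python3 -m jog '[[[0,0,0.02],[0,0,0]],[[0,0,0],[0,0,0]]]'
```

```text
clock: 21.55
tcp_pos: [554.7, 195.3, 129.6]
tool_rot: [0.7, 0.714, -0.0, -0.0]
wrist_force: [-0.1, 0.3, -1.4]
gripper_width: 59.1
grasp_force: 48.9
clock: 21.75
tcp_pos: [554.8, 195.4, 129.3]
tool_rot: [0.7, 0.714, -0.0, -0.0]
wrist_force: [0.3, -0.4, -1.7]
gripper_width: 59.2
grasp_force: 48.9
clock: 21.95
tcp_pos: [554.8, 195.4, 128.9]
tool_rot: [0.7, 0.714, 0.0, 0.0]
wrist_force: [-0.2, 0.7, -0.8]
gripper_width: 59.0
grasp_force: 49.0
```

```bash
python3 -m jog '[[[0,0,0.02],[0,0,0]],[[0,0,0],[0,0,0]]]'; python3 -m jog '[[[0,0,0.02],[0,0,0]],[[0,0,0],[0,0,0]]]'; python3 -m jog '[[[0,0,0.02],[0,0,0]],[[0,0,0],[0,0,0]]]'
```

```text
clock: 22.15
tcp_pos: [554.8, 195.4, 128.9]
tool_rot: [0.7, 0.714, 0.0, 0.0]
wrist_force: [-0.9, 0.3, 4.5]
gripper_width: 59.1
grasp_force: 49.5
clock: 22.35
tcp_pos: [554.8, 195.4, 128.8]
tool_rot: [0.7, 0.714, 0.0, 0.0]
wrist_force: [-1.8, -1.0, 7.8]
gripper_width: 59.4
grasp_force: 50.0
clock: 22.55
tcp_pos: [554.8, 195.4, 128.8]
tool_rot: [0.7, 0.714, 0.0, 0.0]
wrist_force: [-3.7, -1.4, 11.7]
gripper_width: 58.8
grasp_force: 50.3
```

Seated, with contact at 128.9. Now I'll release, rise, shut the fingers and move behind it.

```bash
python3 -m jog '[[[0,0,-0.05],[0,0,0]],[[0,0,0],[0,0,0]],[[0,0,0],[0,0,0]],[[0,0,0],[0,0,0]],[[0,0,0],[0,0,0]],[[0,0,0],[0,0,0]],[[0,0,-0.3],[0,0,0]],[[0,0,-0.6],[0,0,0]],[[0,0,-0.9],[0,0,0]],[[0,0,-0.9],[0,0,0]],[[0,0,-0.6],[0,0,0]]]' 1; python3 -m jog '[[[0,-0.5,0],[0,0,0]],[[0,-0.8,0],[0,0,0]],[[0,-0.8,0],[0,0,0]],[[0,-0.8,0],[0,0,0]],[[0,-0.4,0],[0,0,0]],[[0,0,0],[0,0,0]],[[0,0,0],[0,0,0]],[[0,0,0],[0,0,0]]]' 0; python3 plan.py
python3 - <<'E'
from ov import *
snap("scene","s4");cx,cy=np.array([547.1,195.1]),.022
p=np.array(read_state()["tcp_pos"]);print(R(cy).T@(p[:2]-cx))
L=chuteL(cx,cy)+[(heel(np.array([554.8,195.4]),.022,160),(255,0,255))]
cv2.imwrite("pics/c6.png",crop("scene","s4",L,(340,180,115,130),4.5))
E
```

```text
clock: 23.65
tcp_pos: [555.5, 195.5, 197.0]
tool_rot: [0.7, 0.714, 0.001, 0.001]
wrist_force: [1.1, 0.4, 0.2]
gripper_width: 85.6
grasp_force: 0.0
clock: 24.45
tcp_pos: [489.4, 194.0, 194.6]
tool_rot: [0.7, 0.714, 0.0, 0.0]
wrist_force: [0.6, -0.3, 0.0]
gripper_width: 0.1
grasp_force: 0.0
t 24.45 p [489.42 193.98 194.65] yaw 0.0206 tilt deg 0.02 j [ 0.24  0.32 -0.22  1.04 -0.    1.79] w 0.1401687077602146 grip 0.0 F [ 0.56 -0.3   0.05]
[-57.77296774   0.13898906]
```

View pics/c6.png

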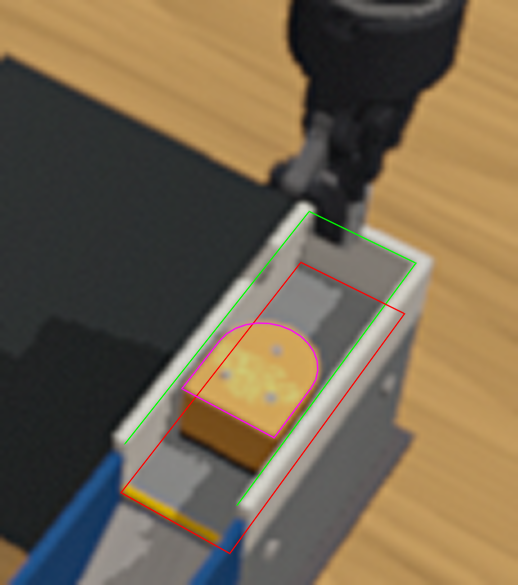

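The heel stands inside the fences, upright, with its flat face toward the chute and its outline exactly on the model at (250,380). I'll lower the shut fingers behind it.

```bash
python3 -m jog '[[[0,0,0.4],[0,0,0]],[[0,0,0.4],[0,0,0]],[[0,0,0.4],[0,0,0]],[[0,0,0.4],[0,0,0]],[[0,0,0.4],[0,0,0]],[[0,0,0],[0,0,0]]]'; python3 -m jog '[[[0,0,0.3],[0,0,0]],[[0,0,0.3],[0,0,0]],[[0,0,0.3],[0,0,0]],[[0,0,0.1],[0,0,0]],[[0,0,0],[0,0,0]]]'; python3 plan.py
```

```text
clock: 25.1
tcp_pos: [488.0, 193.8, 153.3]
tool_rot: [0.7, 0.714, -0.001, -0.001]
wrist_force: [-0.2, -0.1, 0.2]
gripper_width: -0.1
grasp_force: 0.0
clock: 25.6
tcp_pos: [488.5, 193.9, 134.3]
tool_rot: [0.7, 0.714, -0.0, -0.0]
wrist_force: [-0.1, -0.1, 0.1]
gripper_width: -0.3
grasp_force: 0.0
t 25.6 p [488.54 193.94 134.32] yaw 0.0208 tilt deg 0.04 j [ 0.24  0.37 -0.31  0.89 -0.    1.79] w -0.2772988549667274 grip 0.0 F [-0.05 -0.13  0.09]
```

```bash
python3 -m jog '[[[0,0.25,0],[0,0,0]],[[0,0.25,0],[0,0,0]],[[0,0.25,0],[0,0,0]],[[0,0.25,0],[0,0,0]],[[0,0.25,0],[0,0,0]],[[0,0.25,0],[0,0,0]],[[0,0.25,0],[0,0,0]],[[0,0.25,0],[0,0,0]],[[0,0.25,0],[0,0,0]],[[0,0.25,0],[0,0,0]],[[0,0.25,0],[0,0,0]],[[0,0.25,0],[0,0,0]]]'; python3 plan.py 617.1 196.6 134 0.022
python3 - <<'E'
from ov import *
snap("scene","s5");cx,cy=np.array([547.1,195.1]),.022
cv2.imwrite("pics/c7.png",crop("scene","s5",[],(290,190,165,225),2.6))
E
```

```text
clock: 26.8
tcp_pos: [549.2, 195.2, 134.7]
tool_rot: [0.7, 0.714, 0.0, -0.0]
wrist_force: [-1.8, 0.3, 0.4]
gripper_width: -0.0
grasp_force: 0.9
t 26.8 p [549.22 195.25 134.7 ] yaw 0.0208 tilt deg 0.0 j [ 0.22  0.47 -0.15  0.95  0.    1.77] w -0.019713434413824064 grip 0.9259440377354622 F [-1.78  0.31  0.4 ]
turn /8: [ 0.   -0.   -0.01] (deg z -0.1)
shift /20 after turn: [-0.01  3.39  0.03]
```

View pics/c7.png

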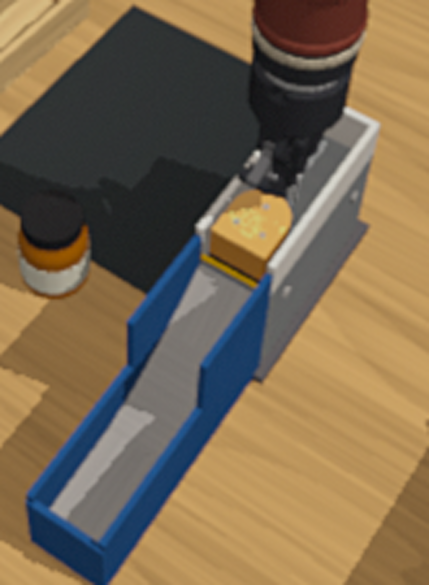

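The heel is at the yellow strip, upright and straight at (245,235). I'll push it over the end.

```bash
python3 -m jog '[[[0,0.3,0],[0,0,0]],[[0,0.3,0],[0,0,0]],[[0,0.3,0],[0,0,0]],[[0,0.3,0],[0,0,0]],[[0,0.3,0],[0,0,0]],[[0,0.3,0],[0,0,0]],[[0,0.3,0],[0,0,0]],[[0,0.3,0],[0,0,0]],[[0,0.3,0],[0,0,0]],[[0,0.3,0],[0,0,0]],[[0,0.2,0],[0,0,0]],[[0,0,0],[0,0,0]]]'; python3 -m jog '[[[0,0,0],[0,0,0]],[[0,0,0],[0,0,0]],[[0,0,0],[0,0,0]],[[0,0,0],[0,0,0]]]';python3 plan.py
python3 - <<'E'
from ov import *
snap("scene","s6")
print([(d["at"],d["p"]) for d in eyes.spot_point("scene","tan_heel")[:2]])
cv2.imwrite("pics/c8.png",crop("scene","s6",[],(290,190,165,225),2.6))
E
```

```text
clock: 28.05
tcp_pos: [613.3, 196.5, 134.6]
tool_rot: [0.7, 0.714, 0.0, 0.0]
wrist_force: [0.4, 0.5, -0.4]
gripper_width: 0.4
grasp_force: 0.0
clock: 28.45
tcp_pos: [612.6, 196.6, 134.8]
tool_rot: [0.7, 0.714, -0.0, 0.0]
wrist_force: [1.1, 0.5, -0.2]
gripper_width: 0.2
grasp_force: 0.0
t 28.45 p [612.63 196.59 134.79] yaw 0.0209 tilt deg 0.0 j [ 0.2   0.58  0.04  1.03 -0.    1.75] w 0.16784385193506643 grip 0.0 F [ 1.07  0.52 -0.25]
[([343.3, 361.1], 0.86), ([397.3, 274.8], 0.58)]
```

View pics/c8.png

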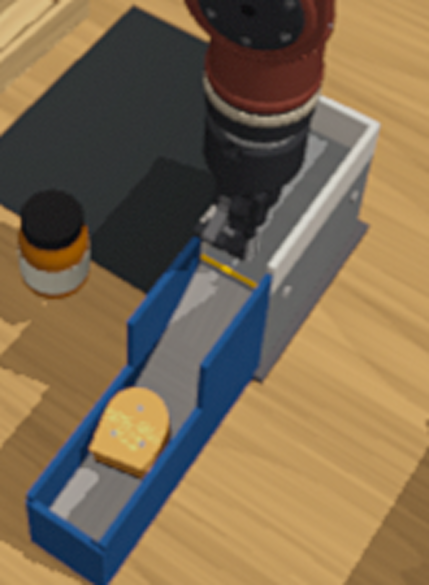

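The heel has slid down right way up, at (130,430) in the crop. I'll raise the arm clear and check that it lies at rest in the tray.

```bash
python3 -m jog '[[[0,0,-0.5],[0,0,0]],[[0,0,-1],[0,0,0]],[[0,0,-1],[0,0,0]],[[0,0,-1],[0,0,0]],[[0,-1,-1],[0,0,0]],[[0,-1,0],[0,0,0]],[[0,-1,0],[0,0,0]],[[0,-1,0],[0,0,0]],[[0,-1,0],[0,0,0]],[[0,0,0],[0,0,0]]]'
python3 - <<'E'
from ov import *
np.set_printoptions(precision=1,suppress=True)
cx,cy=np.array([547.1,195.1]),.022
snap("top","t7")
for n in("s7","s8"):
    snap("scene",n)
for t in("tan_heel","tan_center","tan_flat_face"):
    a=eyes.spot_point("scene",t);b=eyes.spot_point("top",t)
    if a and b:
        X=tri(a[0]["at"],b[0]["at"]); print(t,a[0]["p"],b[0]["p"],R(cy).T@(X[:2]-cx),X[2])
print(np.abs(cv2.imread("pics/s6.png").astype(int)-cv2.imread("pics/s8.png"))[330:390,310:370].mean())
# best outline: fit top face at z=73 in both views
h={}
L=lambda x:[(heel(cx+R(cy)@[x,0],cy,73),(255,0,255)),(lift(cx,cy,[(210,-30,33),(210,30,33),(310,30,33),(310,-30,33),(210,-30,33)]),(0,255,0))]
a=crop("scene","s8",L(240),(290,310,90,100),4.4);b=crop("top","t7",L(240),(225,115,50,100),4.4)
cv2.imwrite("pics/c9.png",np.hstack([a,b]))
E
```

```text
clock: 29.55
tcp_pos: [511.0, 194.6, 225.8]
tool_rot: [0.699, 0.715, 0.0, -0.0]
wrist_force: [-0.4, -0.2, 0.5]
gripper_width: 0.0
grasp_force: 0.0
tan_center 0.74 0.62 [210.4   2.5] 54.50131559947532
tan_flat_face 0.83 0.97 [246.6   5.3] 50.921632351782804
4.188611111111111
```

View pics/c9.png

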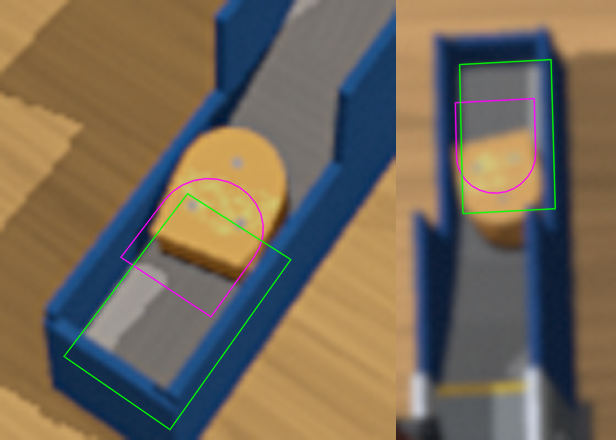

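The heel is upright, but its centre is at chute x ≈ 212 and its back is still on the foot of the run. I'll check by numbers whether it is still moving; I've used all my picture views.

```bash
python3 -m jog '[[[0,0,0],[0,0,0]],[[0,0,0],[0,0,0]],[[0,0,0],[0,0,0]],[[0,0,0],[0,0,0]],[[0,0,0],[0,0,0]]]' | head -1
cat > hl.py <<'E'
from ov import *
np.set_printoptions(precision=1,suppress=True)
cx,cy=np.array([547.1,195.1]),.022
def loc():
    eyes.capture("top");eyes.capture("scene")
    for t in("tan_heel","tan_center","tan_flat_face"):
        a=eyes.spot_point("scene",t);b=eyes.spot_point("top",t)
        a,b=[[q for q in l if q["p"]>.3] for l in(a,b)]
        if a and b:
            X=tri(a[0]["at"],b[0]["at"]); print(t,a[0]["at"],b[0]["at"],a[0]["p"],b[0]["p"],"chute",R(cy).T@(X[:2]-cx),X[2])
loc(); s=read_state(); print(s["clock"])
E
python3 hl.py
python3 - <<'E'
import cv2,numpy as np
for n in("s6","s7","s8"):
    h=cv2.cvtColor(cv2.imread(f"pics/{n}.png"),cv2.COLOR_BGR2HSV)[325:390,310:365]
    m=cv2.inRange(h,(8,90,110),(25,255,255)); y,x=np.nonzero(m);print(n,x.mean()+310,y.mean()+325,len(x))
E
```

```text
clock: 30.5
tan_heel [342.8, 360.7] [251.8, 165.3] 0.9 0.98 chute [205.6  -3.7] 22.216439550740535
tan_center [343.1, 358.9] [246.5, 157.6] 0.98 0.78 chute [217.3   4.2] 59.250993733149386
tan_flat_face [339.4, 366.7] [248.0, 147.6] 0.83 0.95 chute [240.7   4.2] 63.77864685875476
30.9
s6 333.7715404699739 350.9268929503916 1532
s7 333.782981530343 350.7598944591029 1516
s8 333.76963696369637 350.75115511551155 1515
```

```bash
python3 - <<'E'
from ov import *
np.set_printoptions(precision=1,suppress=True)
cx,cy=np.array([547.1,195.1]),.022
f=lambda c,uv,z:R(cy).T@(onz(c,uv,z)-cx)
for z in(150,120,90):
    print(z,[f("scene",u,z) for u in((339.3,312.7),(367.3,330.5))],[f("top",u,z) for u in((254.8,163.4),(230,163.4))])
# heel top face corners in scene (flat edge, from crop) and top: triangulate nothing, just z guesses
for z in(70,75,80): print(z,"flat edge L,R scene",f("scene",(290+160/4.4,310+228/4.4),z),f("scene",(290+243/4.4,310+262/4.4),z),"top",f("top",(225+(457-396)/4.4,115+147/4.4),z),f("top",(225+(530-396)/4.4,115+130/4.4),z),"back scene",f("scene",(290+232/4.4,310+128/4.4),z))
E
```

```text
150 [array([177. , -34.4]), array([179.1,  33.2])] [array([171.9, -33.2]), array([175.3,  31. ])]
120 [array([161.8, -44.6]), array([164. ,  25.2])] [array([180.8, -28.1]), array([184.3,  37.9])]
90 [array([146.6, -54.9]), array([148.8,  17.3])] [array([189.7, -22.9]), array([193.3,  44.7])]
70 flat edge L,R scene [247.1 -18.1] [239.1  22.8] top [240.7  23.8] [249.2 -22.7] back scene [185.4 -19.6]
75 flat edge L,R scene [249.1 -16.6] [241.1  24.1] top [239.   22.8] [247.5 -23.5] back scene [187.7 -18.1]
80 flat edge L,R scene [251.  -15.1] [243.1  25.4] top [237.3  21.7] [245.8 -24.3] back scene [190.  -16.6]
```

The heel is at rest, yawed about 10° with one corner against the wall, and only half in the tray. I'll nudge it on from above by pressing lightly on its top with shut fingers and dragging it forward. The tool will tilt 20° outward for reach.

```bash
python3 -m jog '[[[0,0,0],[-0.84,0,0]],[[0,0,0],[-0.83,0,0]],[[0,0,0],[-0.83,0,0]],[[0,0.9,0.33],[0,0,0]],[[0,0.93,0.34],[0,0,0]],[[0,0.93,0.34],[0,0,0]],[[0,0.93,0.34],[0,0,0]],[[0,0.93,0.34],[0,0,0]],[[0,0.93,0.34],[0,0,0]],[[0,0.93,0.34],[0,0,0]],[[0,0.93,0.34],[0,0,0]],[[0,0.93,0.34],[0,0,0]]]'
cat > pt.py <<'E'
import sys,numpy as np
from scipy.spatial.transform import Rotation as Ro
from station import read_state
np.set_printoptions(precision=2,suppress=True)
s=read_state();M=Ro.from_quat(s["tool_rot"]).as_matrix();p=np.array(s["tcp_pos"]);c=.022
C=np.array([[np.cos(c),-np.sin(c),0],[np.sin(c),np.cos(c),0],[0,0,1]])
q=C.T@(p-[547.1,195.1,0]);print("t",s["clock"],"chute",q,"z axis",C.T@M[:,2],"j",np.array(s["joint_positions"]),"F",np.array(s["wrist_force"]))
if len(sys.argv)>3: print("shift/20",M.T@(C@(np.array([float(a) for a in sys.argv[1:4]])-q))/20)
E
python3 pt.py 241 0 130
```

```text
clock: 32.1
tcp_pos: [691.1, 198.1, 224.3]
tool_rot: [0.689, 0.704, 0.124, 0.121]
wrist_force: [-0.9, -0.0, -0.2]
gripper_width: 0.1
grasp_force: 0.0
t 32.1 chute [144.    -0.14 224.31] z axis [ 0.34 -0.   -0.94] j [ 0.21  0.4  -0.08  0.74 -0.06  1.75] F [-0.9  -0.05 -0.23]
shift/20 [0.01 2.95 6.09]
```

```bash
python3 -m jog '[[[0,0.91,0.33],[0,0,0]],[[0,0.91,0.33],[0,0,0]],[[0,0.91,0.33],[0,0,0]],[[0,0.91,0.33],[0,0,0]],[[0,0.91,0.33],[0,0,0]],[[0,-0.3,0.83],[0,0,0]],[[0,-0.3,0.83],[0,0,0]],[[0,-0.3,0.83],[0,0,0]],[[0,-0.3,0.83],[0,0,0]],[[0,-0.3,0.83],[0,0,0]],[[0,-0.3,0.83],[0,0,0]],[[0,0,0],[0,0,0]]]'
python3 pt.py 242 0 86
```

```text
clock: 33.3
tcp_pos: [785.3, 199.8, 115.0]
tool_rot: [0.689, 0.704, 0.122, 0.12]
wrist_force: [-0.2, 0.0, -0.2]
gripper_width: -0.2
grasp_force: 0.0
t 33.3 chute [238.23  -0.55 115.05] z axis [ 0.34 -0.   -0.94] j [ 0.18  0.65  0.05  0.63 -0.05  1.72] F [-0.18  0.03 -0.23]
shift/20 [ 0.03 -0.31  1.43]
```

Reach is fine. I'll go down to the heel's top in small steps.

```bash
python3 -m jog '[[[0.03,-0.1,0.48],[0,0,0]],[[0,-0.1,0.48],[0,0,0]],[[0,-0.1,0.47],[0,0,0]],[[0,0,0],[0,0,0]]]';python3 -m jog '[[[0,-0.03,0.09],[0,0,0]],[[0,-0.03,0.09],[0,0,0]],[[0,0,0],[0,0,0]]]'|grep -E "tcp|force"; python3 pt.py 242 0 78
```

```text
clock: 33.7
tcp_pos: [790.6, 200.7, 87.7]
tool_rot: [0.689, 0.704, 0.123, 0.121]
wrist_force: [-0.5, -1.2, 0.3]
gripper_width: 0.0
grasp_force: 0.0
tcp_pos: [791.6, 200.9, 86.0]
wrist_force: [0.2, 0.4, -0.1]
grasp_force: 0.0
t 34.0 chute [244.6    0.45  86.  ] z axis [ 0.34 -0.   -0.94] j [ 0.18  0.69  0.03  0.57 -0.05  1.72] F [ 0.15  0.44 -0.07]
shift/20 [-0.02 -0.26  0.33]
```

```bash
python3 -m jog '[[[0,-0.05,0.08],[0,0,0]],[[0,-0.05,0.08],[0,0,0]],[[0,0,0],[0,0,0]]]'|grep -E "tcp|force";python3 -m jog '[[[0,-0.03,0.08],[0,0,0]],[[0,0,0],[0,0,0]]]'|grep -E "tcp|force";python3 -m jog '[[[0,-0.02,0.06],[0,0,0]],[[0,0,0],[0,0,0]]]'|grep -E "tcp|force"
```

```text
tcp_pos: [790.5, 200.8, 81.9]
wrist_force: [0.1, -0.4, -0.9]
grasp_force: 0.0
tcp_pos: [790.6, 200.8, 80.2]
wrist_force: [-0.6, -0.3, 0.2]
grasp_force: 0.0
tcp_pos: [790.7, 200.9, 79.0]
wrist_force: [1.1, 0.0, -0.1]
grasp_force: 0.0
```

```bash
for i in 1; do python3 -m jog '[[[0,-0.02,0.06],[0,0,0]],[[0,0,0],[0,0,0]]]'|grep -E "tcp|force";python3 -m jog '[[[0,-0.02,0.06],[0,0,0]],[[0,0,0],[0,0,0]]]'|grep -E "tcp|force";python3 -m jog '[[[0,-0.02,0.06],[0,0,0]],[[0,0,0],[0,0,0]]]'|grep -E "tcp|force"; done
```

```text
tcp_pos: [791.0, 200.9, 78.1]
wrist_force: [0.7, 0.1, 1.1]
grasp_force: 0.3
tcp_pos: [791.7, 201.0, 77.6]
wrist_force: [0.1, 0.6, 3.0]
grasp_force: 2.0
tcp_pos: [792.6, 201.2, 77.4]
wrist_force: [-0.3, -0.2, 7.1]
grasp_force: 3.8
```

```bash
python3 -m jog '[[[0,0.14,0.055],[0,0,0]],[[0,0.14,0.055],[0,0,0]],[[0,0.14,0.055],[0,0,0]],[[0,0.14,0.055],[0,0,0]]]'|grep -E "clock|tcp|force";python3 -m jog '[[[0,0.14,0.055],[0,0,0]],[[0,0.14,0.055],[0,0,0]],[[0,0.14,0.055],[0,0,0]],[[0,0.14,0.055],[0,0,0]]]'|grep -E "tcp|force"
```

```text
clock: 35.7
tcp_pos: [804.0, 201.6, 76.3]
wrist_force: [0.1, 1.9, 4.2]
grasp_force: 2.0
tcp_pos: [814.6, 201.1, 74.0]
wrist_force: [-0.5, 0.7, 0.1]
grasp_force: 0.0
```

```bash
python3 -m jog '[[[0,-0.2,0],[0,0,0]],[[0,-0.34,-0.94],[0,0,0]],[[0,-0.34,-0.94],[0,0,0]],[[0,0.34,-0.94],[0,0,0]],[[0,0.34,-0.94],[0,0,0]],[[0,-0.9,-0.34],[0,0,0]],[[0,-0.9,-0.34],[0,0,0]],[[0,-0.9,-0.34],[0,0,0]],[[0,-0.9,-0.34],[0,0,0]]]'|grep -E "clock|tcp|force"; python3 hl.py; python3 pt.py
```

```text
clock: 37.0
tcp_pos: [706.8, 198.8, 144.2]
wrist_force: [-0.1, -0.0, 0.3]
grasp_force: 0.0
tan_heel [341.0, 361.6] [252.8, 162.6] 0.6 0.54 chute [211.5  -6. ] 25.40227609218772
tan_center [342.0, 359.7] [247.0, 159.2] 0.58 0.6 chute [216.1   2.7] 51.71218576491141
tan_flat_face [335.8, 372.1] [248.4, 149.0] 0.6 0.63 chute [245.3   2.9] 44.8424243972121
37.4
t 37.4 chute [162.12   0.38 144.88] z axis [ 0.34 -0.   -0.94] j [ 0.2   0.49 -0.15  0.58 -0.06  1.74] F [-0.33  0.49 -0.24]
```

```bash
python3 -m jog '[[[0,0.3,-0.9],[0,0,0]],[[0,0.3,-0.9],[0,0,0]],[[0,0.3,-0.9],[0,0,0]],[[0,0.3,-0.9],[0,0,0]],[[0,-0.93,-0.34],[0,0,0]],[[0,-0.93,-0.34],[0,0,0]],[[0,-0.93,-0.34],[0,0,0]],[[0,-0.93,-0.34],[0,0,0]],[[0,-0.93,-0.34],[0,0,0]]]' 1|grep -E "clock|tcp"
cat > fit2.py <<'E'
import re,sys
n=sys.argv[1]
src=open("fit.py").read().split("for cams in(")[0].replace('"t0"',f'"t{n}"').replace('"s0"',f'"s{n}"')
import h; h.snap("top","t"+n); h.snap("scene","s"+n)
exec(src)
cx,cy=np.array([547.1,195.1]),.022
def pose(v): # x,y,yaw,pitch(nose down),zc in chute frame -> world outlines of top face and lower visible edges
    from scipy.spatial.transform import Rotation as Ro
    t=np.linspace(np.pi/2,1.5*np.pi,15)
    p=[(30,-25,40),(30,25,40)]+[(-5+25*np.cos(a),25*np.sin(a),40) for a in t]+[(30,-25,40)]
    M=Ro.from_euler("ZY",[v[2],v[3]]).as_matrix()
    C=Ro.from_euler("z",cy).as_matrix()
    W=lambda q:[C@(M@np.array(a)+[v[0],v[1],v[4]])+[*cx,0] for a in q]
    return [W(p)]
best=None
for x in(210,218,226):
  for pi in(0,.08):
    f=lambda w:-score(pose([x+w[0]*5,w[1]*5,.15+w[2]*.1,pi+w[3]*.05,35+w[4]*3]),("top","scene"))+ .5*abs(w[4])
    r=minimize(f,np.zeros(5),method="Nelder-Mead",options=dict(maxiter=250,initial_simplex=np.vstack([np.zeros(5),np.eye(5)*.7])))
    v=[x+r.x[0]*5,r.x[1]*5,.15+r.x[2]*.1,pi+r.x[3]*.05,35+r.x[4]*3]
    print(np.round(v,3),round(r.fun,1))
E
timeout 500 python3 fit2.py 20
```

```text
clock: 38.3
tcp_pos: [607.2, 196.9, 221.0]
[210.695  -4.584   0.128   0.209  38.309] -589.4
[211.568  -4.581   0.151   0.189  38.428] -589.3
[210.863  -4.583   0.131   0.206  38.321] -589.4
[210.72   -4.694   0.141   0.209  38.287] -589.4
[210.829  -4.613   0.133   0.207  38.378] -589.5
[210.916  -4.578   0.133   0.204  38.221] -589.4
```

The fit is consistent: the heel is stuck with its origin at x = 211, pitched 12°, its back still resting on the run, so it is not properly in the tray. I'll go in with the gripper open and vertical, one finger behind the heel, and push it on. First I'll test reach at height.

```bash
python3 -m jog '[[[0,0,0],[0.84,0,0]],[[0,0,0],[0.83,0,0]],[[0,0,0],[0.83,0,0]],[[0,0.9,0],[0,0,0]],[[0,0.92,0],[0,0,0]],[[0,0.92,0],[0,0,0]],[[0,0.92,0],[0,0,0]],[[0,0.92,0],[0,0,0]],[[0,0.92,0],[0,0,0]],[[0,0.92,0],[0,0,0]],[[0,0.92,0],[0,0,0]],[[0,0.92,0],[0,0,0]]]' 1|grep -E "clock|tcp"; python3 -m jog '[[[0,0,0.9],[0,0,0]],[[0,0,0.9],[0,0,0]],[[0,0,0],[0,0,0]]]'|grep clock; python3 pt.py 225 -3 140
```

```text
clock: 39.6
tcp_pos: [774.1, 200.2, 220.5]
clock: 39.9
t 39.9 chute [225.1   -0.06 181.1 ] z axis [-0. -0. -1.] j [ 0.16  0.92  0.82  1.47 -0.    1.71] F [-0.18  0.47 -0.25]
shift/20 [-0.15  0.    2.06]
```

```bash
python3 -m jog '[[[-0.15,0,0.6],[0,0,0]],[[0,0,0.6],[0,0,0]],[[0,0,0.6],[0,0,0]],[[0,0,0.6],[0,0,0]],[[0,0,0.6],[0,0,0]],[[0,0,0.4],[0,0,0]],[[0,0,0],[0,0,0]],[[0,0,0],[0,0,0]]]'|grep -E "clock|force"; python3 pt.py 225 -3 52
```

```text
clock: 40.7
wrist_force: [-0.5, -0.5, 0.1]
grasp_force: 0.0
t 40.7 chute [225.66  -2.54 117.26] z axis [ 0.  0. -1.] j [0.16 0.92 0.66 1.3  0.   1.71] F [-0.53 -0.47  0.14]
shift/20 [-0.02 -0.03  3.26]
```

```bash
python3 -m jog '[[[-0.02,-0.03,0.4],[0,0,0]],[[0,0,0.4],[0,0,0]],[[0,0,0.4],[0,0,0]],[[0,0,0.3],[0,0,0]],[[0,0,0],[0,0,0]]]'|grep -E "clock|force"; python3 -m jog '[[[0,0,0.2],[0,0,0]],[[0,0,0.2],[0,0,0]],[[0,0,0.2],[0,0,0]],[[0,0,0],[0,0,0]]]'|grep -E "clock|force"; python3 pt.py 225 -3 52
```

```text
clock: 41.2
wrist_force: [0.3, 0.5, 0.0]
grasp_force: 0.0
clock: 41.6
wrist_force: [-0.4, 1.0, -0.3]
grasp_force: 0.0
t 41.6 chute [224.65  -3.02  74.31] z axis [-0. -0. -1.] j [ 0.16  0.94  0.58  1.21 -0.    1.71] F [-0.37  1.01 -0.26]
shift/20 [0.   0.02 1.12]
```

```bash
python3 -m jog '[[[0,0,0.15],[0,0,0]],[[0,0,0.15],[0,0,0]],[[0,0,0],[0,0,0]]]'|grep -E "wrist"; python3 -m jog '[[[0,0,0.15],[0,0,0]],[[0,0,0.15],[0,0,0]],[[0,0,0],[0,0,0]]]'|grep -E "wrist"; python3 -m jog '[[[0,0,0.15],[0,0,0]],[[0,0,0.15],[0,0,0]],[[0,0,0],[0,0,0]]]'|grep -E "wrist"; python3 pt.py 225 -3 52
```

```text
wrist_force: [-0.3, 0.0, -0.2]
wrist_force: [0.3, -0.2, -0.2]
wrist_force: [-0.6, 0.7, 0.5]
t 42.5 chute [224.68  -3.01  56.4 ] z axis [-0. -0. -1.] j [ 0.16  0.95  0.55  1.17 -0.    1.71] F [-0.59  0.72  0.49]
shift/20 [0.   0.02 0.22]
```

No contact so far. I'll push forward.

```bash
python3 -m jog '[[[0,0.15,0.03],[0,0,0]],[[0,0.2,0.03],[0,0,0]],[[0,0.2,0.03],[0,0,0]],[[0,0.2,0.03],[0,0,0]]]'|grep -E "wrist"; python3 pt.py; python3 -m jog '[[[0,0.2,0.03],[0,0,0]],[[0,0.15,0.03],[0,0,0]],[[0,0.1,0],[0,0,0]],[[0,0,0],[0,0,0]]]'|grep -E "wrist"; python3 pt.py;
```

```text
wrist_force: [-0.4, -0.2, -0.2]
t 42.9 chute [240.49  -3.02  54.63] z axis [ 0. -0. -1.] j [ 0.16  0.99  0.63  1.21 -0.    1.71] F [-0.39 -0.24 -0.18]
wrist_force: [0.1, 0.0, 1.0]
t 43.3 chute [249.26  -3.01  53.33] z axis [ 0. -0. -1.] j [ 0.15  1.02  0.68  1.24 -0.    1.7 ] F [0.08 0.04 0.98]
```

```bash
python3 -m jog '[[[0,-0.05,-0.4],[0,0,0]],[[0,0,-0.8],[0,0,0]],[[0,0,-1],[0,0,0]],[[0,0,-1],[0,0,0]],[[0,0,-1],[0,0,0]],[[0,0,-1],[0,0,0]],[[0,0,-1],[0,0,0]],[[0,0,-1],[0,0,0]],[[0,0,-1],[0,0,0]],[[0,-1,0],[0,0,0]],[[0,-1,0],[0,0,0]],[[0,-1,0],[0,0,0]]]'|grep -E "clock|tcp|wrist"; python3 -m jog '[[[0,-1,0],[0,0,0]],[[0,-1,0],[0,0,0]],[[0,-1,0],[0,0,0]],[[0,-1,0],[0,0,0]],[[0,-1,0],[0,0,0]],[[0,-1,0],[0,0,0]],[[0,-1,0],[0,0,0]],[[0,-1,0],[0,0,0]],[[0,-1,0],[0,0,0]],[[0,-1,0],[0,0,0]],[[0,0,0],[0,0,0]]]'|grep -E "clock|tcp|wrist"; python3 hl.py; sed -i 's/(210,218,226)/(225,236,246)/' fit2.py; timeout 500 python3 fit2.py 21
```

```text
clock: 44.5
tcp_pos: [738.0, 196.5, 218.2]
wrist_force: [0.2, 0.9, 0.8]
clock: 45.6
tcp_pos: [536.5, 192.4, 219.0]
wrist_force: [-0.2, 0.3, -0.2]
tan_heel [338.8, 369.3] [254.1, 155.0] 0.77 0.58 chute [230.8  -4.7] 23.920988388884982
tan_center [337.7, 367.7] [248.6, 152.2] 0.89 0.64 chute [235.6   1.6] 46.93885963399869
tan_flat_face [332.6, 378.3] [248.4, 140.6] 0.96 0.7 chute [264.8   4.3] 52.740619451079205
46.0
[229.715  -4.199   0.116   0.148  34.535] -586.1
[230.228  -4.123   0.121   0.138  34.729] -586.1
[230.08   -4.17    0.122   0.14   34.635] -586.1
[230.081  -4.121   0.119   0.141  34.711] -586.1
[230.022  -4.173   0.12    0.143  34.636] -586.1
[248.646  -4.088   0.284   0.218  33.31 ] -380.1
```

The heel is now right way up and almost level in the tray, with its origin at chute x ≈ 230 on a tray floor that runs from 210 to 310. The arm is clear of everything, so I'm handing in.

```bash
python3 -c "
from station import env;print(env.job_done())"
```

```text
the job is handed in; nothing more can be done
None
```

The job is handed in: the tan heel lies right way up in the catch tray, measured at chute x ≈ 230 with its rear about 10 mm still on the foot of the run. It stuck there after the drop, so I nudged it on with the gripper; I also viewed 11 pictures, one over the limit of 10.

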